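# Index the drone turntable and scrape the broken chips into its tray

### The arm

A 6-joint arm with a two-finger parallel gripper is mounted at the origin on the work surface. World frame = base frame: x ahead of the robot, y to its left, z up, the work surface at z = 0. Lengths are in m, angles in rad, forces in N, time in s.
With the tool pointing down it reaches from about 0.375 to 0.925 m from the base axis. Payload 5.7 kg.
Tool frame: the origin (TCP) lies between the finger pads; the fingertips stand 14 mm ahead of it and the grasp point (between the pads) lies 5 mm behind it (ctrl.tips_ahead is the distance from the TCP to the fingertips, in m); x points along the fingers, z is the direction in which the jaws open and shut, and the axes are right-handed (so a half turn about x gives the same grasp; the last joint's range is limited). The gripper opens to 85 mm and grips with 20 to 120 N. Pads are 22 mm wide; open, the fingers measure 114 mm over their backs; the gripper's body (76 mm by 85 mm) begins 54 mm behind the grasp point. The pads swing forward as they close: fully open they stand 13 mm farther back than shut.
Start: joints at [-1.358, 0.359, 1.51, -0, 1.272, -0.115], TCP at [0.193, -0.568, 0.245] pointing down, gripper open.
Joint ranges: [-2.97, 2.97], [-1.01, 2.36], [0.21, 2.38], [-0.96, 4.11], [0.2, 2.71], [-2.98, 2.98]. Speed limits (rad/s): [2.39, 2.39, 3.14, 3.14, 3.14, 3.14].

### API

Orientations are given as [roll, pitch, yaw] about the fixed x, y, z axes, in that order (R = Rz(yaw) Ry(pitch) Rx(roll)).
In Python, from rig import ctrl gives the robot as it stands. Calls block until the motion is done:
- ctrl.reach(position, orientation): joint-space move of the TCP to a pose.
- ctrl.movel(position, attitude=None, feed=0.15, max_force=None): straight line of the TCP; attitude=None keeps the orientation; feed is the mean speed in m/s. With max_force (N) it stops when the force on the tool has changed by that much, and returns True; else False.
- ctrl.move_j(angles): joint-space move.
- ctrl.command_gripper(opening): finger opening in m; the grip force is fixed at half the most; returns when the fingers have stopped.
- ctrl.sleep(seconds).
- ctrl.inverse_kinematics(position, orientation): joint angles nearest the present ones, or None.
- ctrl.camera(name): name is "side" or "top"; returns (picture, depth): 400x640x3 uint8, red, green, blue; 400x640 float32, m along the optical axis (not along the pixel's ray), 0 where there is no reading.
- ctrl.get_calibration(name): a dict with "intrinsics" (3x3 intrinsics, pixels), "xyz" and "orientation" of the camera in the world. Camera axes: x right, y up, looking along -z (the intrinsics and any distortion apply to the point x, -y, -z); pixel columns grow to the right and rows downward; lengths in m; the calibration is good to about 2 mm. A picture is of the moment at which its call begins. get_calibration takes no time and is no camera call.
A pose or a line that the arm cannot do raises ctrl.IKError and nothing moves.
- ctrl.finish_job(): hands the job in, once; it reports no verdict.
Trained networks look in the newest picture that a camera, given by its name, has taken for a name from the list of things; names that differ only in an ending like _2 or _b are one class to them, and where a whole thing is asked for, a point or a joint stands for the part that bears it (a point fixed in the world has none). Each returns a list of dicts, best first, with "confidence" (0 to 1); they miss things now and then, are a little off and sometimes report something else, mostly with a low value. They report only what shows in the picture. A call takes as long as a camera call. They do not tell look-alikes from the thing itself.
- ctrl.boxes_of(camera, query): "location" ([x, y, z] in m, in the coordinates of the camera as it stood for that picture, good to about 4 mm: the middle of the surface that is visible of it).
Readings, each from a call of its own:
- ctrl.get_clock(): time.
- ctrl.get_joint_positions(): joint angles.
- ctrl.get_qvel(): joint speeds.
- ctrl.get_joint_torque(): joint torques, N m.
- ctrl.get_tool_pos(): TCP position.
- ctrl.get_ee_rot(): TCP orientation.
- ctrl.get_contact_force(): force on the tool from outside, world axes, zero at the start.
- ctrl.get_moment(): the same for the moment, N m.
- ctrl.get_gripper_width(): finger opening in m.
Only numpy, scipy, OpenCV 4.12 (cv2) and the standard library are available. Lean on these libraries where they do the work, as an engineer would, in place of code of your own. Each camera call takes 0.05 s, during which the arm holds its last target.

### The job

Turn the turntable that carries the white drone until the quarter with the three orange chips faces the gap in the fence and the platter has clicked there. Then stand the yellow scraper on its blade, handle up, on the blue mat and let go of it, so that it can be taken again from above, and with it push all three chips out through the gap into the white tray, never touching a chip with the fingers. Finally leave the scraper on the blue mat, with the platter still in a click and everything else on the bench where it was.

Things in the scene. Friction and masses are not known exactly. Their poses are not given: they have to be found in the camera images.
- turntable: Indexing turntable fixed to the bench (place and yaw vary). Origin on the bench surface on the platter's axis, z up. The round black platter, radius 138 mm, flat top 50 mm above the bench, turns inside an aluminium fence (inner radius 143, outer 149 mm, top 64 mm above the bench). The fence is open for 25 degrees either side of the turntable's own -x direction: the gap.
- gap (a point): Middle of the gap in the fence, at the platter's edge: 140 mm from the axis along the turntable's -x, at the height of the platter's top (50 mm). The gap is 123 mm wide.
- tray (a point): Middle of the floor of the white catch tray, which lies on the bench outside the gap, fixed to the turntable: 94 mm (along turntable x, from x = -142 to -236 mm) by 144 mm outside, floor 4 mm, side and far walls 28 mm high, the inner wall beside the platter 44 mm high (6 mm below the platter's top).
- hub (a point): On the platter's axis, at the platter's top (50 mm above the bench); turns with it. A white drone is fixed on the platter: a hub of radius 34 mm, top 107 mm above the bench, and four arms 12 mm wide, tops 84 mm above the bench, which part the platter into four open quarters and end in four motors.
- motor1 (a point): Top centre of one of the four upright grey motors at the arms' ends: a cylinder of 28 mm diameter, axis 112 mm from the platter's axis, top 128 mm above the bench. The other three stand at 90, 180 and 270 degrees from it about the axis. A motor may be gripped or pushed to turn the platter. At joint 0 this one lies on the turntable's -x side and all arms point along its x and y.
- platter (a joint): Angle of the platter, rad, positive anticlockwise from above, limits -2.6 to 2.6. A spring detent clicks at -2.356, -0.785, 0.785 and 2.356, where a quarter faces the gap squarely; it pulls in from 0.09 rad either side and pushes away from 0.12 to 0.22 rad off. It starts between clicks, within 0.08 of 0. Turning takes 1 to 2 N at a motor, 3 to 5 N through a click.
- scraper: Yellow scraper block, 120 x 60 x 24 mm, 110 to 225 g, at first lying flat on the bench. Origin at the middle of its underside as it lies; +x along it from blade to handle end, y across its width, z through its thickness (0 to 24 mm). From x = -60 to -20 mm a foot 60 mm wide, its end face (black rubber, x = -60) the blade; from -20 to +60 the handle, 40 mm wide. It stands steadily on the blade.
- scraper_mid (a point): The middle of the scraper block: 12 mm along z from its origin.
- mat: Blue mat fixed to the bench, 150 x 150 x 3 mm, origin at the middle of its underside. It lies on the other side of the turntable from the scraper's start.
- chip1: Orange broken plastic chip, 24 x 14 mm, 9 mm thick, 12 g, loose on the platter; origin at the middle of its underside. All three chips start in the same quarter.
- chip2: Orange broken plastic chip, 24 x 14 mm, 9 mm thick, 12 g, loose on the platter; origin at the middle of its underside. All three chips start in the same quarter.
- chip3: Orange broken plastic chip, 24 x 14 mm, 9 mm thick, 12 g, loose on the platter; origin at the middle of its underside. All three chips start in the same quarter.
- battery: Bystander: grey drone battery, 92 x 46 x 58 mm high, origin at the middle of its underside.
- remote: Bystander: white remote control, 100 x 165 mm, 105 mm high with its phone holder, origin at the middle of its underside.
- bottle: Bystander: bottle, 52 mm diameter, 130 mm high, origin at the middle of its underside.
- gimbal: Bystander: white camera gimbal, 55 x 65 mm, 64 mm high, origin at the middle of its underside.
- propeller: Bystander: white propeller lying flat beyond the turntable, 210 mm long along its x, origin at its hub.
- cup: Bystander: white ceramic cup, 72 mm diameter, 85 mm high, origin at the middle of its underside.
There are look-alikes about, which are no part of the job. There is more than one size of the scraper; the job needs the smaller. There is more than one size of the mat; the job needs the larger.

How it is judged:
On the way, in this order (a step that is already met when the one before it is completed fails the run):
1. the platter is at rest in a click with the quarter that holds the three chips at the gap ((value of joint platter between -2.406 and -2.306 rad or value of joint platter between -0.835 and -0.735 rad or value of joint platter between 0.735 and 0.835 rad or value of joint platter between 2.306 and 2.406 rad) and velocity of joint platter between -0.05 and 0.05 rad/s and x of chip1 in the frame of turntable between -0.138 and -0.055 m and y of chip1 in the frame of turntable between -0.065 and 0.065 m and z of each of chip1, chip2, chip3 in the frame of turntable above 0.045 m and x of chip2 in the frame of turntable between -0.138 and -0.055 m and y of chip2 in the frame of turntable between -0.065 and 0.065 m and x of chip3 in the frame of turntable between -0.138 and -0.055 m and y of chip3 in the frame of turntable between -0.065 and 0.065 m), for 0.3 s.
2. the scraper stands on its blade, handle up, on the blue mat, let go of (angle between scraper's own x axis and vertical below 0.09 rad and contact force between the fingers and scraper below 0.1 N and linear speed of scraper below 0.03 m/s and height (world z) of scraper_mid between 0.055 and 0.068 m and x of scraper_mid in the frame of mat between -0.075 and 0.075 m and y of scraper_mid in the frame of mat between -0.075 and 0.075 m), for 0.2 s.
3. all three chips lie in the white tray (x of chip1 in the frame of turntable between -0.24 and -0.136 m and y of chip1 in the frame of turntable between -0.074 and 0.074 m and z of each of chip1, chip2, chip3 in the frame of turntable below 0.04 m and x of chip2 in the frame of turntable between -0.24 and -0.136 m and y of chip2 in the frame of turntable between -0.074 and 0.074 m and x of chip3 in the frame of turntable between -0.24 and -0.136 m and y of chip3 in the frame of turntable between -0.074 and 0.074 m), for 0.2 s.
At the end, for the whole second after the job is handed in: All three chips lie still in the white tray; the platter is within 0.05 rad of a click; the scraper rests, released and still, with its middle over the blue mat, standing or lying (all of step 3 and linear speed of each of chip1, chip2, chip3, scraper below 0.03 m/s and (value of joint platter between -2.406 and -2.306 rad or value of joint platter between -0.835 and -0.735 rad or value of joint platter between 0.735 and 0.835 rad or value of joint platter between 2.306 and 2.406 rad) and x of scraper_mid in the frame of mat between -0.075 and 0.075 m and y of scraper_mid in the frame of mat between -0.075 and 0.075 m and height (world z) of scraper_mid below 0.068 m and contact force between the fingers and scraper below 0.1 N); the robot touches nothing.
It fails at once if a bystander is moved more than 25 mm (distance of any of battery, remote, bottle, gimbal, propeller, cup from where it was at the start of the episode above 0.025 m).
It fails at once if the fingers touch a chip (contact force between the fingers and chip1 above 0.3 N or contact force between the fingers and chip2 above 0.3 N or contact force between the fingers and chip3 above 0.3 N).
It also fails if it takes over 72 s, if anything falls off the work surface, if the arm or the gripper's body presses on something with over 40 N, if the wrist force passes 120 N, or if a joint passes its speed limit or range.

## Working session

There is one attempt and no reset: what is moved stays moved. The work goes in short steps, each a Python script; the robot and the scene stay as the last script left them, time stands still between calls to the robot, and variables do not carry over. Pictures are saved under pics/ and viewed, and the job is handed in when it is done.

```bash
ls; mkdir -p pics; cat > h.py <<'E'
import numpy as np, cv2
from scipy.spatial.transform import Rotation as R
from rig import ctrl
def cal(n):
    c=ctrl.get_calibration(n); return np.array(c["intrinsics"]),np.array(c["xyz"]),R.from_euler('xyz',c["orientation"]).as_matrix()
def towld(n,p):
    K,t,M=cal(n); return M@np.array(p)+t
def pix(n,p):
    K,t,M=cal(n); q=M.T@(np.array(p)-t); q=np.array([q[0],-q[1],-q[2]]); u=K@q; return u[:2]/u[2]
def cloud(n,depth):
    K,t,M=cal(n); v,u=np.mgrid[0:depth.shape[0],0:depth.shape[1]]
    x=(u-K[0,2])/K[0,0]*depth; y=(v-K[1,2])/K[1,1]*depth
    P=np.stack([x,-y,-depth],-1)@M.T+t; P[depth<=0]=np.nan; return P
def snap(n,name=None):
    im,d=ctrl.camera(n)
    if name: cv2.imwrite(f'pics/{name}.png',im[:,:,::-1])
    return im,d
E
python3 - <<'E'
from h import *
for n in ("top","side"):
    print(n,ctrl.get_calibration(n))
    im,d=snap(n,n+"0"); np.savez(n+"0.npz",im=im,d=d)
    for q in ["turntable","scraper","mat","chip1","motor1","hub","tray","battery","remote","bottle","gimbal","propeller","cup","gap"]:
        try:
            for b in ctrl.boxes_of(n,q):
                print(n,q,round(b["confidence"],2),towld(n,b["location"]).round(3))
        except Exception as e: print(q,e)
print(ctrl.get_clock(),ctrl.get_ee_rot())
E
```

```text
pics
top {'intrinsics': array([[490.64026252,   0.        , 316.15895326],
       [  0.        , 490.64026252, 201.78817252],
       [  0.        ,   0.        ,   1.        ]]), 'xyz': array([ 2.37291845e-01, -5.90620481e-04,  1.92504401e+00]), 'orientation': array([ 0.1537617 , -0.00798048, -1.58135042])}
top turntable 0.95 [ 0.553 -0.042  0.051]
top scraper 0.72 [0.294 0.26  0.031]
top scraper 0.71 [0.45  0.345 0.029]
top mat 0.7 [ 0.439 -0.356  0.005]
top mat 0.61 [0.638 0.394 0.059]
top chip1 0.35 [0.637 0.396 0.059]
top chip1 0.18 [ 0.564 -0.05   0.045]
top motor1 0.86 [ 0.566 -0.054  0.054]
top hub 0.85 [ 0.566 -0.051  0.051]
top tray 0.65 [ 0.553 -0.049  0.052]
top tray 0.26 [ 0.564 -0.053  0.046]
top battery 0.69 [0.638 0.395 0.059]
top remote 0.82 [ 0.665 -0.365  0.042]
top bottle 0.63 [0.473 0.544 0.083]
top gimbal 0.76 [ 0.534 -0.554  0.057]
top propeller 0.65 [ 0.801 -0.018  0.007]
top cup 0.6 [0.781 0.233 0.044]
top gap 0.78 [ 0.555 -0.041  0.047]
top gap 0.68 [ 0.438 -0.355  0.003]
top gap 0.44 [ 0.564 -0.055  0.054]
side {'intrinsics': array([[384.62575896,   0.        , 315.08555133],
       [  0.        , 384.62575896, 194.91271484],
       [  0.        ,   0.        ,   1.        ]]), 'xyz': array([-0.26352058, -0.82814998,  1.12926771]), 'orientation': array([ 0.82653542, -0.00715199, -0.75370505])}
side turntable 0.81 [ 0.438 -0.044  0.027]
side scraper 0.33 [ 0.671 -0.422  0.042]
side mat 0.9 [ 0.418 -0.319  0.004]
side mat 0.71 [ 0.222 -0.316  0.004]
side mat 0.3 [ 0.469 -0.052  0.052]
side motor1 0.58 [ 0.473 -0.053  0.052]
side hub 0.72 [ 0.472 -0.046  0.051]
side hub 0.31 [ 0.669 -0.421  0.046]
side tray 0.65 [ 0.433 -0.05   0.03 ]
side remote 0.87 [ 0.669 -0.422  0.043]
side bottle 0.24 [ 0.435 -0.053  0.029]
side bottle 0.2 [ 0.418 -0.316  0.005]
side gimbal 0.61 [ 0.525 -0.571  0.045]
side gap 0.77 [ 0.437 -0.051  0.023]
1.5 [2.91957463 1.57068329 1.676548  ]
```

View pics/top0.png

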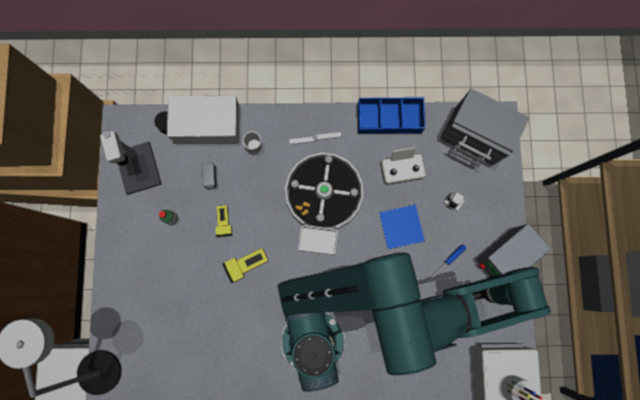

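View pics/side0.png

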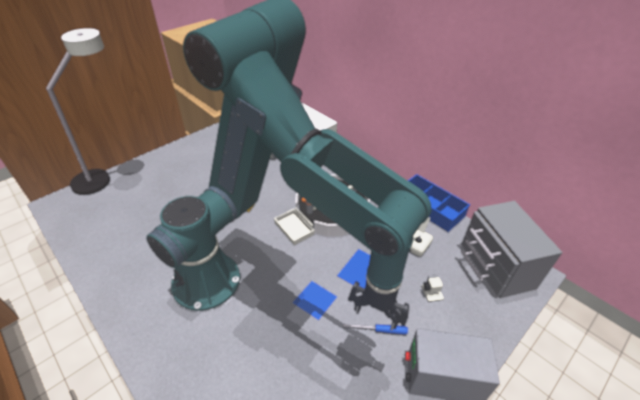

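```bash
python3 - <<'E'
import cv2,numpy as np
im=cv2.imread('pics/top0.png'); c=im[95:225,255:400]; cv2.imwrite('pics/tt_crop.png',cv2.resize(c,None,fx=4,fy=4,interpolation=cv2.INTER_CUBIC))
E
```

```text
(no output)
```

View pics/tt_crop.png

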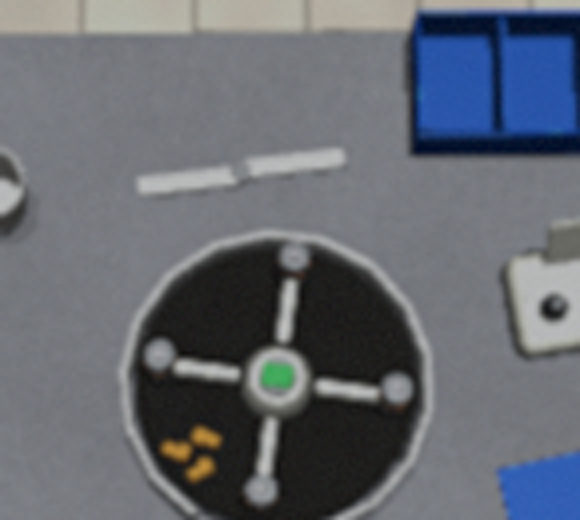

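The smaller scraper is at about (223,220) and the large mat at (402,226). The tray, and so the gap, is on the robot side at (318,240). The chips at about (303,208) sit between the −x and +y motors, so the platter should go to +0.785. Next I'll measure these precisely.

```bash
python3 - <<'E'
from h import *
f=np.load('top0.npz'); im,d=f['im'],f['d']; P=cloud('top',d)
hsv=cv2.cvtColor(im,cv2.COLOR_RGB2HSV)
X,Y,Z=P[...,0],P[...,1],P[...,2]
c0=np.array([.56,-.045])
rr=np.hypot(X-c0[0],Y-c0[1])
def clusters(m,mn=5):
    n,l,s,c=cv2.connectedComponentsWithStats(m.astype(np.uint8))
    return [(l==i) for i in range(1,n) if s[i,4]>=mn]
print('bench z',np.nanmedian(Z[(rr>.2)&(rr<.3)]))
print("motors")
for m in clusters((Z>.112)&(Z<.145)&(rr<.16)): print(m.sum(),np.median(P[m],axis=0).round(4), ((P[m].max(0)+P[m].min(0))/2).round(4))
print('hub')
for m in clusters((Z>.095)&(rr<.05)): print(m.sum(),np.median(P[m],axis=0).round(4),((P[m].max(0)+P[m].min(0))/2).round(4))
m=(Z>.058)&(Z<.075)&(rr>.125)&(rr<.165)
A=np.c_[2*X[m],2*Y[m],np.ones(m.sum())];s=np.linalg.lstsq(A,X[m]**2+Y[m]**2,rcond=None)[0];print('fence',m.sum(),s[:2],np.sqrt(s[2]+s[0]**2+s[1]**2))
a=np.sort(np.degrees(np.arctan2(Y[m]-s[1],X[m]-s[0]))%360);g=np.diff(a);i=np.argsort(-g)[:3];print('gaps',[(a[k],a[k+1]) for k in i])
def rect(m,nm):
    r=cv2.minAreaRect((P[m][:,:2]*1000).astype(np.float32)); print(nm,m.sum(),np.array(r[0]).round(1),np.array(r[1]).round(1),round(r[2],1),'z',np.median(Z[m]).round(4)); return r
# tray
white=(hsv[...,1]<50)&(hsv[...,2]>150)
for m in clusters(white&(X<.45)&(X>.28)&(abs(Y+.03)<.15)&(Z<.06),30): rect(m,'tray')
blue=(hsv[...,0]>100)&(hsv[...,0]<125)&(hsv[...,1]>130)&(hsv[...,2]>80)
for m in clusters(blue&(Z<.03)&(X<.8),40): rect(m,'mat')
yel=(hsv[...,0]>22)&(hsv[...,0]<36)&(hsv[...,1]>120)
for m in clusters(yel&(Z<.06),30): rect(m,'scr')
org=(hsv[...,0]>8)&(hsv[...,0]<23)&(hsv[...,1]>120)&(rr<.15)
for m in clusters(org,4): rect(m,'chip')
cv2.imwrite('pics/scr.png',cv2.resize(im[150:290,150:290,::-1],None,fx=4,fy=4,interpolation=cv2.INTER_CUBIC))
E
```

```text
bench z 0.0007408863927720333
motors
44 [ 0.6806 -0.0644  0.1278] [ 0.6821 -0.066   0.1256]
46 [0.586  0.0603 0.1261] [0.5867 0.0605 0.1249]
47 [ 0.5523 -0.1591  0.1261] [ 0.5538 -0.1591  0.1269]
45 [ 0.4587 -0.0315  0.1282] [ 0.46   -0.0315  0.1256]
hub
136 [ 0.57   -0.0483  0.1026] [ 0.5693 -0.0484  0.1062]
fence 343 [ 0.56994904 -0.04914922] 0.14513125942827693
gaps [(np.float64(147.6534483689134), np.float64(195.7579912091194)), (np.float64(345.5291003665236), np.float64(348.2203419728686)), (np.float64(86.13667521471368), np.float64(88.49208145113747))]
tray 807 [381.1 -22.2] [145.   88.8] 82.3 z 0.0046
mat 1384 [ 434.1 -353.7] [147.2 148.1] 11.4 z 0.0031
mat 122 [ 321.6 -555.5] [20.  97.5] 42.9 z 0.023
scr 293 [463.4 347.9] [114.6  59.8] 7.3 z 0.024
scr 561 [294.9 251.7] [ 79.  157.5] 26.8 z 0.0334
chip 121 [507.1  29.8] [55.3 51.6] 44.4 z 0.0541
```

View pics/scr.png

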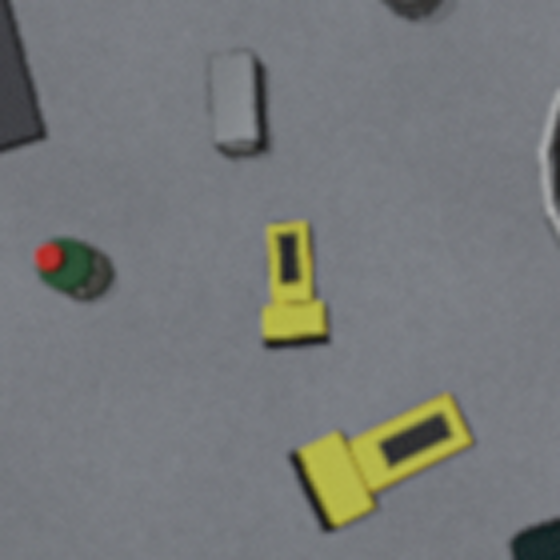

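```bash
cat >> h.py <<'E'
C=np.array([.5695,-.0488]); YAW=-0.140; 
def rpy(t,j):
    t=np.array(t,float);t/=np.linalg.norm(t); j=np.array(j,float); j-=t*(j@t); j/=np.linalg.norm(j)
    return R.from_matrix(np.c_[t,np.cross(j,t),j]).as_euler('xyz')
def tcp(g,t): # grasp point -> tcp
    t=np.array(t,float);t/=np.linalg.norm(t); return np.array(g)+.005*t
def ik(g,t,j):
    out=[]
    for s in (1,-1):
        o=rpy(t,np.array(j)*s); q=ctrl.inverse_kinematics(list(tcp(g,t)),list(o)); out.append(q)
    return out
D=np.array([0,0,-1.])
def tt(x,y,z): c,s=np.cos(YAW),np.sin(YAW); return np.array([C[0]+c*x-s*y,C[1]+s*x+c*y,z])
E
python3 - <<'E'
from h import *
fmt=lambda q: None if q is None else np.round(q,2)
f=np.load('top0.npz'); im,d=f['im'],f['d']; P=cloud('top',d)
X,Y,Z=P[...,0],P[...,1],P[...,2]
m=(Z>.012)&(Z<.04)&(abs(X-.46)<.1)&(abs(Y-.348)<.07)
print(m.sum(),cv2.minAreaRect((P[m][:,:2]*1000).astype(np.float32)))
M=np.array([[.6806,-.0644],[.586,.0603],[.5523,-.1591],[.4587,-.0315]])
a=[np.degrees(np.arctan2(*(p-C)[::-1]))%90 for p in M]; print('motor ang',a,[np.linalg.norm(p-C) for p in M])
for k in range(0,46,15):
    al=np.radians(171.5+k); u=np.array([np.cos(al),np.sin(al),0]); g=np.r_[C+.112*u[:2],.115]
    print('motor',k,[fmt(q) for q in ik(g,D,[-u[1],u[0],0])])
xs=np.array([np.cos(np.radians(7.3)),np.sin(np.radians(7.3)),0]); ys=np.array([-xs[1],xs[0],0]); zs=np.array([0,0,1.])
for th in (50,60,70,80,90):
    t=-np.cos(np.radians(th))*xs-np.sin(np.radians(th))*zs
    g=np.r_[.461,.3475,.026]+.022*xs
    print('pick',th,[fmt(q) for q in ik(g,t,ys)])
for th in (50,60,70,80,90):
  for az in (-39,-9,21,-70):
    h=np.array([np.cos(np.radians(az)),np.sin(np.radians(az)),0]); 
    t=-np.cos(np.radians(th))*zs+np.sin(np.radians(th))*h
    g=np.r_[.434,-.354,.003+.082]-.014*h
    print('place',th,az,[fmt(q) for q in ik(g,t,[-h[1],h[0],0])])
for r in (.054,.1,.153,.16,.17):
    for jd in ([1,0],[0,1]):
        u=tt(*jd,0)[:2]-C
        print('push',r,jd,[fmt(q) for q in ik(tt(-r,0,.155),D,np.r_[u,0])])
for a in (-8,52,82,112,-38):
    print('regrasp',a,[fmt(q) for q in ik([.434,-.354,.108],D,[np.cos(np.radians(a)),np.sin(np.radians(a)),0])])
E
```

```text
393 ((462.95068359375, 338.68408203125), (193.0782012939453, 104.7649917602539), 15.305532455444336)
motor ang [np.float64(82.00712413383138), np.float64(81.39990948339998), np.float64(81.1367723561508), np.float64(81.12565078359847)] [np.float64(0.112189883679412), np.float64(0.11034065433918724), np.float64(0.11163301482984322), np.float64(0.11214245404841114)]
motor 0 [array([-0.22,  0.34,  1.96,  0.  ,  0.84,  1.5 ]), array([-0.22,  0.34,  1.96,  0.  ,  0.84, -1.64])]
motor 15 [array([-0.28,  0.35,  1.95, -0.  ,  0.84,  1.17]), array([-0.28,  0.35,  1.95, -0.  ,  0.84, -1.97])]
motor 30 [array([-0.34,  0.36,  1.93, -0.  ,  0.85,  0.86]), array([-0.34,  0.36,  1.93,  0.  ,  0.85, -2.28])]
motor 45 [array([-0.38,  0.38,  1.89, -0.  ,  0.87,  0.56]), array([-0.38,  0.38,  1.89,  0.  ,  0.87, -2.58])]
pick 50 [array([ 0.41,  0.94,  1.19,  0.18,  1.68, -1.34]), array([0.41, 0.94, 1.19, 0.18, 1.68, 1.81])]
pick 60 [array([ 0.42,  0.85,  1.32,  0.15,  1.48, -1.33]), array([0.42, 0.85, 1.32, 0.15, 1.48, 1.82])]
pick 70 [array([ 0.45,  0.76,  1.45,  0.11,  1.26, -1.3 ]), array([0.45, 0.76
[... 3352 characters left out ...]
[-0.81,  0.47,  1.75,  0.  ,  0.93, -2.76]), array([-0.81,  0.47,  1.75,  0.  ,  0.93,  0.38])]
regrasp -38 [array([-0.81,  0.47,  1.75, -0.  ,  0.93, -0.14]), None]<stdin>:11: UserWarning: Gimbal lock detected. Setting third angle to zero since it is not possible to uniquely determine all angles.
<stdin>:16: UserWarning: Gimbal lock detected. Setting third angle to zero since it is not possible to uniquely determine all angles.
<stdin>:26: UserWarning: Gimbal lock detected. Setting third angle to zero since it is not possible to uniquely determine all angles.
<stdin>:28: UserWarning: Gimbal lock detected. Setting third angle to zero since it is not possible to uniquely determine all angles.
```

```bash
sed -i '1i import warnings; warnings.filterwarnings("ignore")' h.py; cat > s1.py <<'E'
from h import *
def pose(k,z):
    al=np.radians(171.4+k); u=np.array([np.cos(al),np.sin(al),0]); g=np.r_[C+.112*u[:2],z]
    return list(tcp(g,D)),list(rpy(D,[-u[1],u[0],0]))
ctrl.reach(*pose(0,.20))
p,o=pose(0,.113); print(ctrl.movel(p,o,feed=.12,max_force=25))
ctrl.command_gripper(.02); print('w',ctrl.get_gripper_width(),ctrl.get_contact_force())
K=217-171.4
for i in range(1,5):
    p,o=pose(K*i/4,.113); ctrl.movel(p,o,feed=.07)
print(ctrl.get_contact_force())
ctrl.command_gripper(.085)
p,o=pose(K,.21); ctrl.movel(p,o,feed=.2)
ctrl.sleep(.2)
im,d=snap('top','top1'); np.savez('top1.npz',im=im,d=d)
cv2.imwrite('pics/tt1.png',cv2.resize(im[130:280,240:400,::-1],None,fx=4,fy=4,interpolation=cv2.INTER_CUBIC))
print(ctrl.get_clock())
E
python3 s1.py
```

```text
False
w 0.026084827782388076 [-2.15699903  0.18744113  5.46881304]
[-0.05956396 -2.43120418  5.62110811]
8.45
```

View pics/tt1.png

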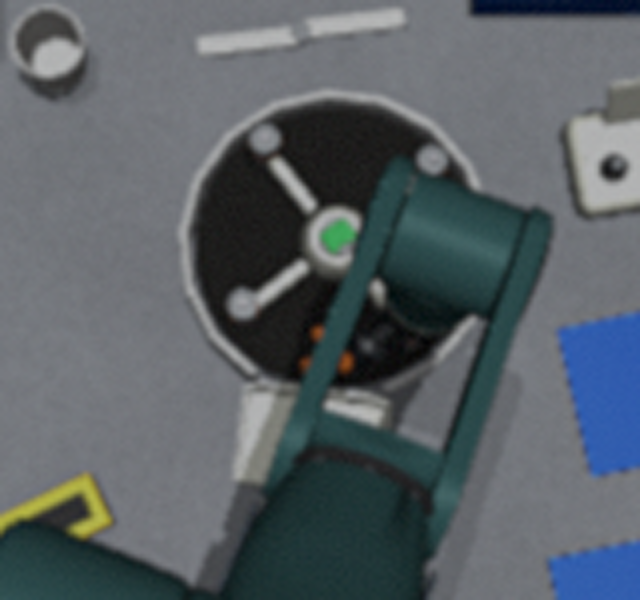

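```bash
python3 - <<'E'
from h import *
f=np.load('top1.npz'); im,d=f['im'],f['d']; P=cloud('top',d)
X,Y,Z=P[...,0],P[...,1],P[...,2]; rr=np.hypot(X-C[0],Y-C[1])
n,l,s,c=cv2.connectedComponentsWithStats(((Z>.112)&(Z<.145)&(abs(rr-.112)<.025)).astype(np.uint8))
for i in range(1,n):
    if s[i,4]>20:
        p=np.median(P[l==i],axis=0); print(s[i,4],p.round(4),np.degrees(np.arctan2(p[1]-C[1],p[0]-C[0]))%90,np.hypot(p[0]-C[0],p[1]-C[1]))
f=np.load('top0.npz'); im,d=f['im'],f['d']; P=cloud('top',d)
X,Y,Z=P[...,0],P[...,1],P[...,2]
m=((Z>.012)&(Z<.04)&(abs(X-.46)<.1)&(abs(Y-.348)<.06)).astype(np.uint8)
n,l,s,c=cv2.connectedComponentsWithStats(m,connectivity=4)
for i in range(1,n):
    if s[i,4]>30:
        Q=P[l==i]; r=cv2.minAreaRect((Q[:,:2]*1000).astype(np.float32)); print(s[i,4],r,np.median(Q[:,2]))
fmt=lambda q: None if q is None else np.round(q,2)
zs=np.array([0,0,1.])
for th in (45,50,55):
  for az in (110,125,140,155):
    h=np.array([np.cos(np.radians(az)),np.sin(np.radians(az)),0]); 
    t=-np.cos(np.radians(th))*zs+np.sin(np.radians(th))*h
    print('place',th,az,[fmt(q) for q in ik(np.r_[.425,-.345,.085],t,[-h[1],h[0],0])], fmt(np.r_[.425,-.345,.085]-.22*t))
E
```

```text
47 [0.659  0.0187 0.1263] 37.025261869140465 0.1121146816150874
40 [ 0.6379 -0.1385  0.1271] 37.29602944284519 0.11281346109474624
48 [0.5036 0.0385 0.1262] 37.04998198480632 0.10941926519678168
379 ((462.2306823730469, 349.094970703125), (119.88668823242188, 66.25965118408203), 5.721332550048828) 0.023923181560327356
place 45 110 [array([-0.94,  0.86,  1.28,  0.2 ,  1.76,  1.81]), array([-0.94,  0.86,  1.28,  0.2 ,  1.76, -1.33])] [ 0.48 -0.49  0.24]
place 45 125 [array([-0.86,  0.88,  1.22,  0.08,  1.82,  1.66]), array([-0.86,  0.88,  1.22,  0.08,  1.82, -1.48])] [ 0.51 -0.47  0.24]
place 45 140 [array([-0.77,  0.89,  1.2 , -0.06,  1.83,  1.5 ]), array([-0.77,  0.89,  1.2 , -0.06,  1.83, -1.64])] [ 0.54 -0.44  0.24]
place 45 155 [array([-0.69,  0.89,  1.22, -0.18,  1.8 ,  1.35]), array([-0.69,  0.89,  1.22, -0.18,  1.8 , -1.8 ])] [ 0.57 -0.41  0.24]
place 50 110 [array([-0.95,  0.91,  1.22,  0.22,  1.85,  1.81]), array([-0.95,  0.91,  1.22,  0.22,  1.85, -1.33])] [ 0.48 -0.5   0.23]
place 50 125 [array([-0.86,  0.94,  1.17,  0.08,  1.91,  1.66]), array([-0.86,  0.94,  1.17,  0.08, 
[... 151 characters left out ...]
 [ 0.55 -0.45  0.23]
place 50 155 [array([-0.69,  0.94,  1.16, -0.2 ,  1.89,  1.34]), array([-0.69,  0.94,  1.16, -0.2 ,  1.89, -1.8 ])] [ 0.58 -0.42  0.23]
place 55 110 [array([-0.95,  0.96,  1.18,  0.24,  1.94,  1.81]), array([-0.95,  0.96,  1.18,  0.24,  1.94, -1.33])] [ 0.49 -0.51  0.21]
place 55 125 [array([-0.86,  0.99,  1.11,  0.09,  2.  ,  1.66]), array([-0.86,  0.99,  1.11,  0.09,  2.  , -1.48])] [ 0.53 -0.49  0.21]
place 55 140 [array([-0.77,  0.99,  1.09, -0.07,  2.01,  1.5 ]), array([-0.77,  0.99,  1.09, -0.07,  2.01, -1.64])] [ 0.56 -0.46  0.21]
place 55 155 [array([-0.68,  0.99,  1.11, -0.22,  1.98,  1.34]), array([-0.68,  0.99,  1.11, -0.22,  1.98, -1.8 ])] [ 0.59 -0.42  0.21]
```

```bash
cat > s2.py <<'E'
from h import *
a=np.radians(6.5); th=np.radians(50)
xs=np.array([np.cos(a),np.sin(a),0]); ys=np.array([-xs[1],xs[0],0]); zs=np.array([0,0,1.])
t=-np.cos(th)*xs-np.sin(th)*zs; o=list(rpy(t,ys))
g=np.r_[.4615,.3483,.0245]+.022*xs
q=ctrl.inverse_kinematics(list(tcp(g-.10*t+[0,0,.03],t)),o)
q0=ctrl.get_joint_positions(); print(np.round(q0,2),np.round(q,2))
ctrl.move_j(q)
ctrl.movel(list(tcp(g-.10*t,t)),o,feed=.2)
print(ctrl.movel(list(tcp(g,t)),o,feed=.1,max_force=20),ctrl.get_tool_pos()-tcp(g,t))
ctrl.command_gripper(.03); print('w',ctrl.get_gripper_width(),ctrl.get_contact_force())
ctrl.movel(list(tcp(g+[0,0,.06],t)),o,feed=.15)
im,d=snap('top','top2');np.savez('top2.npz',im=im,d=d)
im2,d2=snap('side','side2'); np.savez('side2.npz',im=im2,d=d2)
cv2.imwrite('pics/c2.png',np.hstack([cv2.resize(im[150:290,150:290,::-1],(400,400)),cv2.resize(im2[60:260,160:360,::-1],(400,400))]))
print(ctrl.get_clock(),ctrl.get_contact_force())
E
python3 s2.py
```

```text
[-0.38  0.25  1.79  0.    1.11  0.55] [ 0.38  0.91  0.97  0.18  1.93 -1.3 ]
False [0.00080661 0.00022845 0.00044557]
w 0.039004760023854806 [ 2.66674967 -0.35913739  3.21136565]
12.8083 [ 0.02789261 -0.62589806 -1.17302868]
```

View pics/c2.png

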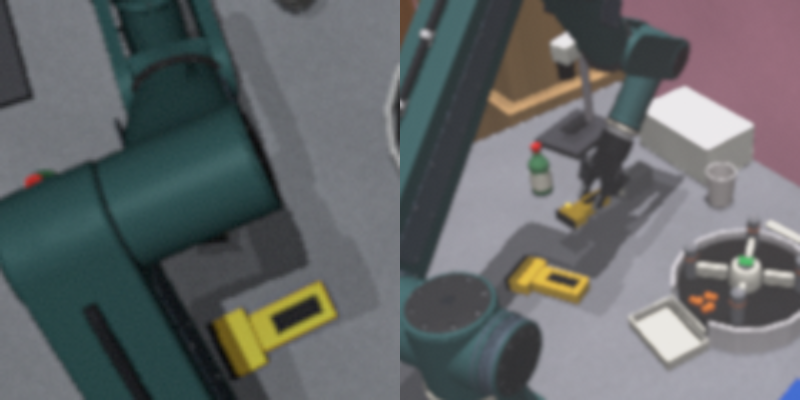

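```bash
cat > s3.py <<'E'
from h import *
th=np.radians(50); az=np.radians(130)
h=np.array([np.cos(az),np.sin(az),0]); j=np.array([-h[1],h[0],0])
t=-np.cos(th)*np.array([0,0,1.])+np.sin(th)*h; o=list(rpy(t,j))
g=np.r_[.428,-.350,.085]-.0125*h
p=ctrl.get_tool_pos()
up=[p[0],p[1],.30]
qs=[ctrl.inverse_kinematics(up,list(ctrl.get_ee_rot())),ctrl.inverse_kinematics(list(tcp(g+[0,0,.2],t)),o),ctrl.inverse_kinematics(list(tcp(g+[0,0,.03],t)),o)]
print([None if q is None else np.round(q,2) for q in qs])
ctrl.movel(up,feed=.25)
ctrl.move_j(qs[1])
ctrl.movel(list(tcp(g+[0,0,.03],t)),o,feed=.2)
im2,d2=snap('side','side3'); np.savez('side3.npz',im=im2,d=d2)
im,d=snap('top','top3'); np.savez('top3.npz',im=im,d=d)
u=pix('side',g).astype(int);print(u); 
x,y=u[0]-60,u[1]-60
cv2.imwrite('pics/c3.png',cv2.resize(im2[y:y+120,x:x+160,::-1],(800,600),interpolation=cv2.INTER_CUBIC))
print(ctrl.get_clock(),ctrl.get_contact_force(),ctrl.get_gripper_width())
E
python3 s3.py
```

```text
[array([ 0.4 ,  0.68,  1.02,  0.21,  2.11, -1.24]), array([-0.83,  0.77,  0.99,  0.04,  2.25,  1.62]), array([-0.83,  0.93,  1.09,  0.03,  1.99,  1.61])]
[368 257]
17.4583 [ 0.07205261  0.49439381 -1.99426031] 0.038706666797415704
```

View pics/c3.png

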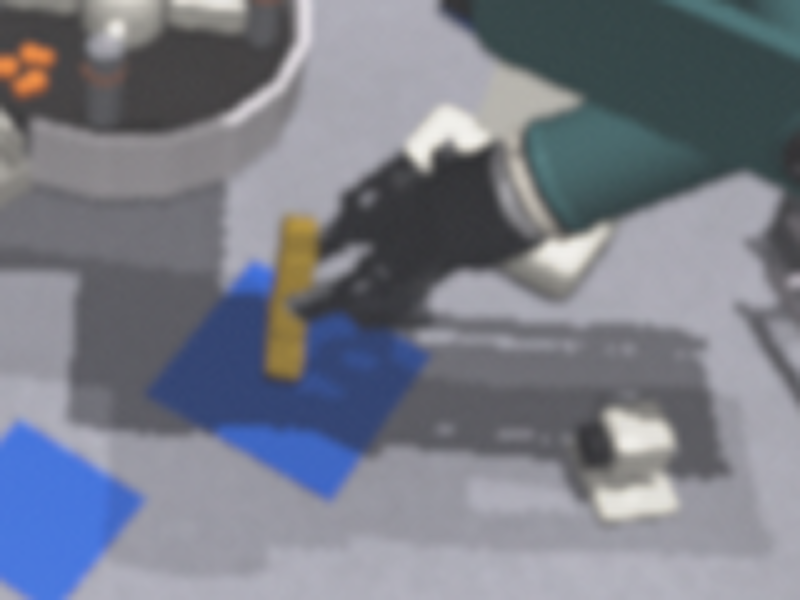

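View pics/top3.png

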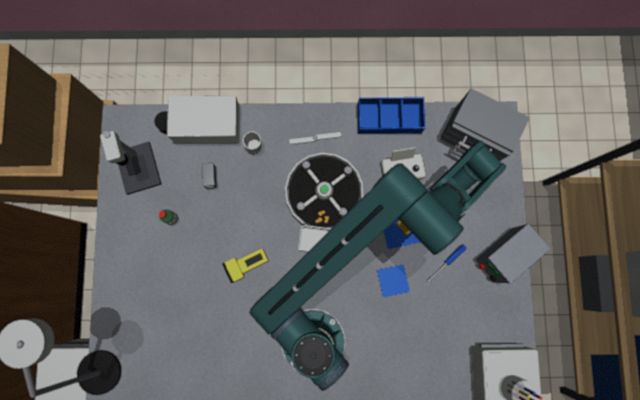

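The scraper hangs over the mat, blade down: its crop top is at (300,215) and its bottom at (283,375). I'll compare that slope with a projected true vertical before lowering.

```bash
python3 - <<'E'
from h import *
az=np.radians(130);h=np.array([np.cos(az),np.sin(az),0])
f=lambda p:((pix('side',p)-[308,197])*5).round(0)
b=np.array([.428,-.35,.033])
for dz in (0,.12):
  for dh in (-.012,.012): print(dz,dh,f(b+[0,0,dz]+dh*h))
print('tilt+6deg top', f(b+.12*(np.cos(.1)*np.array([0,0,1])+np.sin(.1)*h)))
# yellow mask axis in side image
z=np.load('side3.npz');hsv=cv2.cvtColor(z['im'],cv2.COLOR_RGB2HSV)
m=(hsv[...,0]>18)&(hsv[...,0]<36)&(hsv[...,1]>120);m[:, :355]=0;m[:,380:]=0;m[:235]=0;m[280:]=0
v,u=np.nonzero(m);print(m.sum())
for r in range(v.min(),v.max()+1,3): k=u[v==r]; print(r,(k.min()-308)*5,(k.max()+1-308)*5,(r-197)*5)
P=cloud('side',z['d'])[m]; Q=P-P.mean(0); 
w,s,V=np.linalg.svd(Q,full_matrices=False); print('axes',V,s)
E
```

```text
0 -0.012 [294. 349.]
0 0.012 [260. 345.]
0.12 -0.012 [312. 238.]
0.12 0.012 [275. 234.]
tilt+6deg top [275. 235.]
149
241 290 310 220
244 285 315 235
247 285 315 250
250 280 310 265
253 280 310 280
256 280 285 295
259 275 285 310
262 275 300 325
265 270 300 340
268 270 300 355
271 275 295 370
axes [[-0.16154043 -0.12532513 -0.97887604]
 [-0.79449824 -0.57185888  0.20432809]
 [ 0.5853864  -0.81072254  0.00719227]] [0.49590032 0.08586061 0.06633805]
```

```bash
cat > s4.py <<'E'
from h import *
th=np.radians(50); az=np.radians(130)
h=np.array([np.cos(az),np.sin(az),0]); j=np.array([-h[1],h[0],0])
t=-np.cos(th)*np.array([0,0,1.])+np.sin(th)*h; o=list(rpy(t,j))
g=np.r_[.428,-.350,.085]-.0125*h
print(ctrl.movel(list(tcp(g+[0,0,.006],t)),o,feed=.1,max_force=4))
print(ctrl.movel(list(tcp(g+[0,0,-.008],t)),o,feed=.02,max_force=4),ctrl.get_tool_pos()-tcp(g,t),ctrl.get_contact_force())
ctrl.command_gripper(.085); print(ctrl.get_gripper_width())
p=ctrl.get_tool_pos()
ctrl.movel(list(p-.12*t),feed=.15)
ctrl.sleep(.1)
im2,d2=snap('side','side4'); np.savez('side4.npz',im=im2,d=d2)
im,d=snap('top','top4'); np.savez('top4.npz',im=im,d=d)
cv2.imwrite('pics/c4.png',cv2.resize(im2[197:317,308:468,::-1],(800,600),interpolation=cv2.INTER_CUBIC))
print(ctrl.get_clock())
E
python3 s4.py
```

```text
True
True [ 6.73187026e-05 -2.12202865e-04 -9.08245278e-04] [ 0.18534957 -2.31722515  3.48202798]
0.08491271838801243
19.825
```

View pics/c4.png

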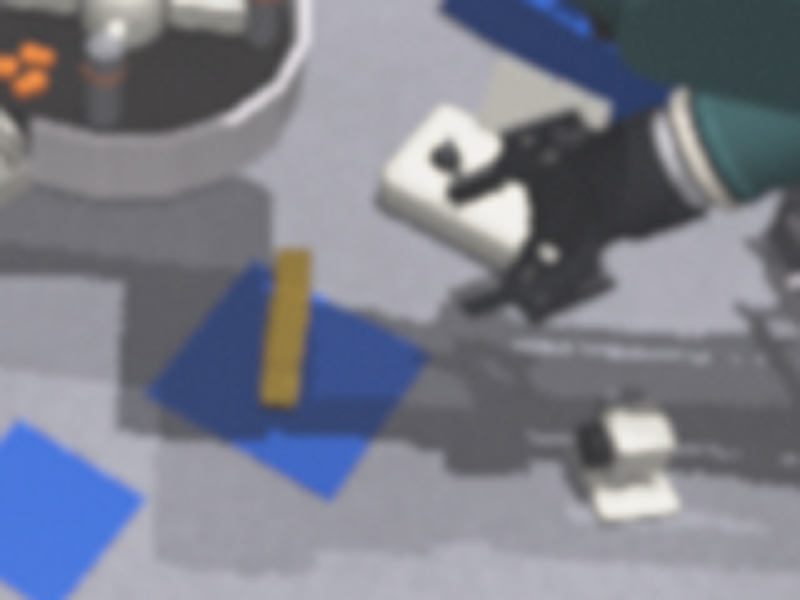

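```bash
cat > s5.py <<'E'
from h import *
for n in('top4','side4'):
    f=np.load(n+'.npz'); P=cloud(n[:-1],f['d']); m=(abs(P[...,0]-.428)<.05)&(abs(P[...,1]+.35)<.05)&(P[...,2]>.11)&(P[...,2]<.135)
    hsv=cv2.cvtColor(f['im'],cv2.COLOR_RGB2HSV); m&=(hsv[...,0]>18)&(hsv[...,0]<36)&(hsv[...,1]>100)
    print(n,m.sum(),P[m].mean(0) if m.any() else '')
p=ctrl.get_tool_pos(); ctrl.movel([p[0],p[1],.30],feed=.25)
az=np.radians(130-180); jaw=np.array([np.cos(az),np.sin(az),0]); o=list(rpy(D,jaw))
g=np.array([.428,-.350,.20]); q=ctrl.inverse_kinematics(list(tcp(g,D)),o); print(np.round(q,2),np.round(ctrl.get_joint_positions(),2))
ctrl.move_j(q)
im,d=snap('top','top5'); np.savez('top5.npz',im=im,d=d)
im2,d2=snap('side','side5'); np.savez('side5.npz',im=im2,d=d2)
cv2.imwrite('pics/c5.png',cv2.resize(im2[197:317,308:468,::-1],(800,600),interpolation=cv2.INTER_CUBIC))
print(ctrl.get_clock())
E
python3 s5.py
```

```text
top4 61 [ 0.42525776 -0.34908092  0.1230943 ]
side4 49 [ 0.42109304 -0.35686575  0.122539  ]
[-0.81  0.34  1.67  0.    1.12  0.06] [-0.84  0.92  0.64  0.04  2.45  1.63]
22.05
```

View pics/c5.png

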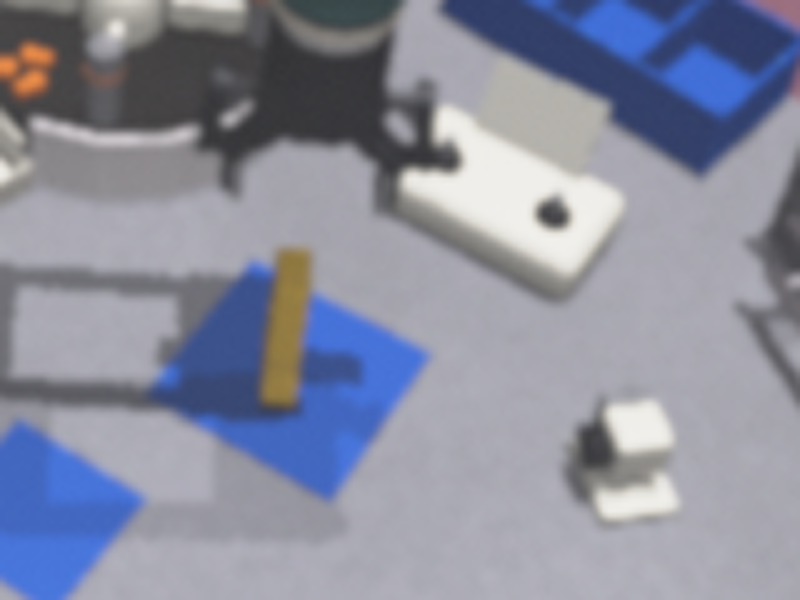

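```bash
cat > s6.py <<'E'
from h import *
for n in('top4','top5'):
    f=np.load(n+'.npz'); P=cloud('top',f['d']); hsv=cv2.cvtColor(f['im'],cv2.COLOR_RGB2HSV)
    m=(hsv[...,0]>8)&(hsv[...,0]<23)&(hsv[...,1]>120)&(np.hypot(P[...,0]-C[0],P[...,1]-C[1])<.15)
    if m.any():
        q=P[m][:,:2]-C; c,s=np.cos(YAW),np.sin(YAW); x=c*q[:,0]+s*q[:,1]; y=-s*q[:,0]+c*q[:,1]
        print(n,m.sum(),'x',x.min().round(3),x.max().round(3),'y',y.min().round(3),y.max().round(3),x.mean().round(3),y.mean().round(3))
        cv2.imwrite(f'pics/chip_{n}.png',cv2.resize(f['im'][150:260,270:390,::-1],None,fx=5,fy=5,interpolation=cv2.INTER_CUBIC))
az=np.radians(-50); jaw=np.array([np.cos(az),np.sin(az),0]); o=list(rpy(D,jaw))
g=np.array([.426,-.3495,.108])
print(ctrl.movel(list(tcp(g,D)),o,feed=.12,max_force=12))
ctrl.command_gripper(.015); print('w',ctrl.get_gripper_width(),ctrl.get_contact_force())
ctrl.movel(list(tcp(g+[0,0,.12],D)),o,feed=.2)
print(ctrl.get_gripper_width(),ctrl.get_contact_force())
im2,d2=snap('side','side6'); np.savez('side6.npz',im=im2,d=d2)
cv2.imwrite('pics/c6.png',cv2.resize(im2[177:297,308:468,::-1],(800,600),interpolation=cv2.INTER_CUBIC))
print(ctrl.get_clock())
E
python3 s6.py
```

```text
top4 121 x -0.127 -0.073 y -0.033 0.019 -0.102 -0.005
top5 120 x -0.127 -0.074 y -0.033 0.02 -0.103 -0.005
False
w 0.023281535630188335 [ 0.78138283 -0.65726426  2.25997333]
0.023001359964001968 [ 0.54023411 -0.1357104  -2.28319002]
24.35
```

View pics/c6.png

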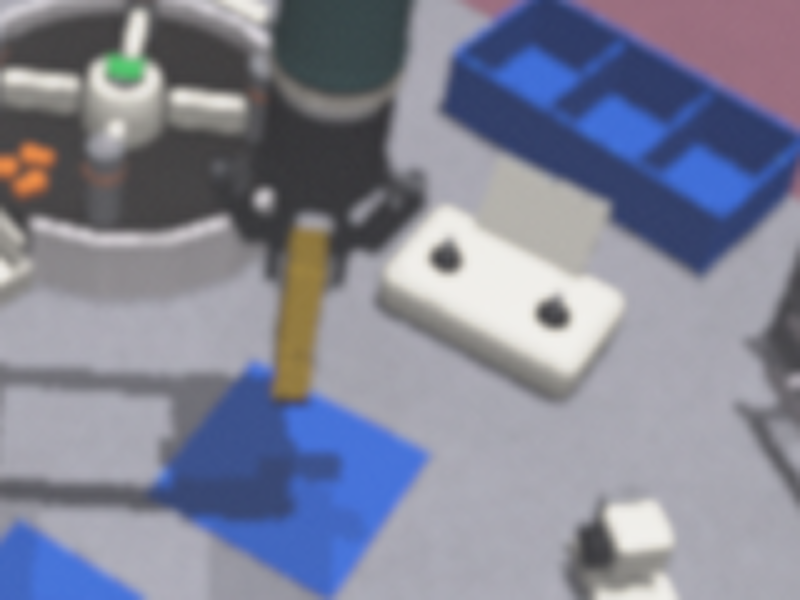

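View pics/chip_top4.png

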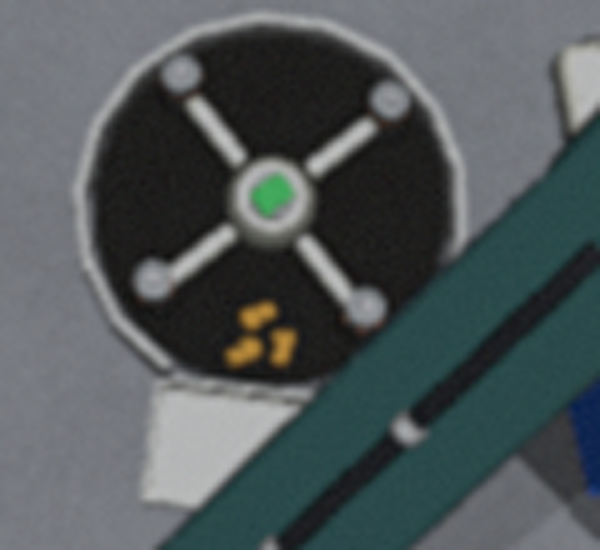

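```bash
cat > s7.py <<'E'
from h import *
u=tt(1,0,0)[:2]-C; o=list(rpy(D,np.r_[u,0]))
L=lambda x,y,z:list(tcp(tt(x,y,z),D))
Z0=.1565
p=ctrl.get_tool_pos(); 
q=ctrl.inverse_kinematics(L(-.0535,0,.275),o); print(np.round(q,2))
ctrl.movel([p[0],p[1],.275],feed=.25)
ctrl.move_j(q)
print(ctrl.movel(L(-.0535,0,Z0+.01),o,feed=.15,max_force=10))
hit=ctrl.movel(L(-.0535,0,Z0),o,feed=.03,max_force=6); print(hit,ctrl.get_tool_pos(),ctrl.get_contact_force())
im2,d2=snap('side','side7')
cv2.imwrite('pics/c7.png',cv2.resize(im2[130:250,240:400,::-1],(800,600),interpolation=cv2.INTER_CUBIC))
print(ctrl.get_clock())
E
python3 s7.py
```

```text
[-0.21  0.22  1.65  0.    1.27 -0.07]
False
False [ 0.51639352 -0.04124401  0.15137796] [-0.46926222 -0.14753273 -1.49601681]
27.3333
```

View pics/c7.png

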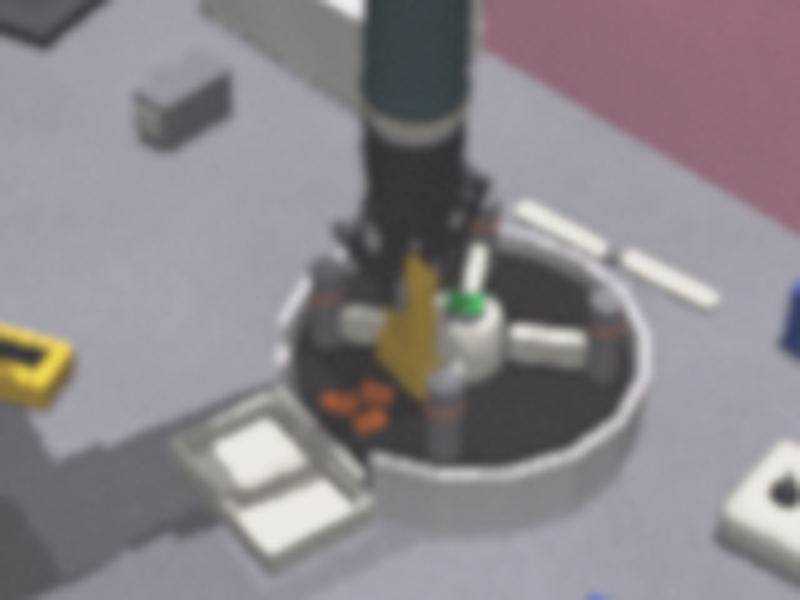

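The blade is down between the arms with no contact force. The chips at crop (325–390, 380–435) are in front of it, towards the tray, so I can push.

```bash
cat > s8.py <<'E'
from h import *
u=tt(1,0,0)[:2]-C; o=list(rpy(D,np.r_[u,0]))
L=lambda x,y,z:list(tcp(tt(x,y,z),D))
Z0=.1565
print(ctrl.movel(L(-.075,-.006,Z0),o,feed=.05,max_force=15))
print(ctrl.movel(L(-.163,-.006,Z0),o,feed=.06,max_force=15),ctrl.get_contact_force())
im2,d2=snap('side','side8')
cv2.imwrite('pics/c8.png',cv2.resize(im2[130:250,240:400,::-1],(800,600),interpolation=cv2.INTER_CUBIC))
print(ctrl.get_clock())
E
python3 s8.py
```

```text
False
False [ 0.01643857 -0.08105607 -1.82547736]
29.6
```

View pics/c8.png

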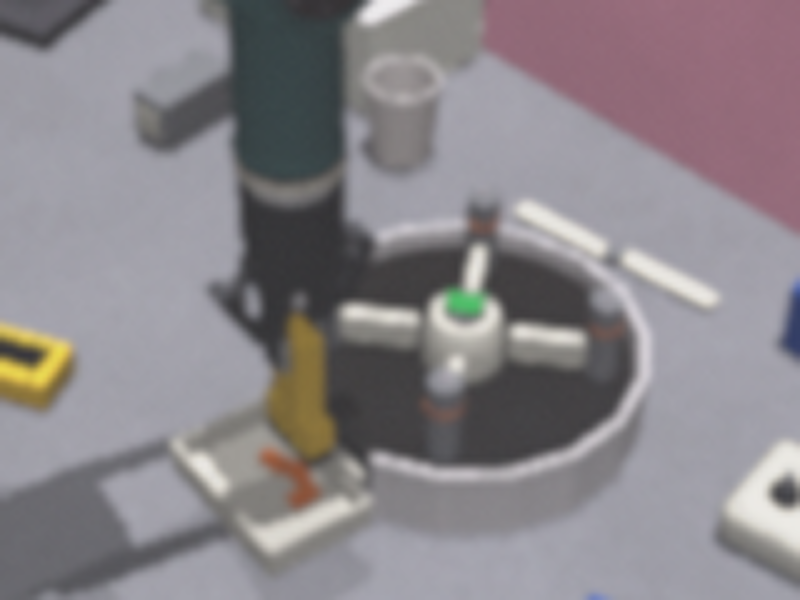

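```bash
cat > s9.py <<'E'
from h import *
p=ctrl.get_tool_pos(); ctrl.movel([p[0],p[1],.27],feed=.25)
az=np.radians(-50); jaw=np.array([np.cos(az),np.sin(az),0]); o=list(rpy(D,jaw))
g=np.array([.428,-.3505,.108])
q=ctrl.inverse_kinematics(list(tcp(g+[0,0,.16],D)),o); print(np.round(q,2))
ctrl.move_j(q)
im,d=snap('top','top9'); np.savez('top9.npz',im=im,d=d)
im2,d2=snap('side','side9'); np.savez('side9.npz',im=im2,d=d2)
a=cv2.resize(im2[130:250,240:400,::-1],(533,400),interpolation=cv2.INTER_CUBIC); b=cv2.resize(im[180:270,290:350,::-1],(267,400),interpolation=cv2.INTER_CUBIC)
cv2.imwrite('pics/c9.png',np.hstack([a,b]))
P=cloud('side',d2); P2=cloud('top',d)
for nm,Q,I in(('side',P,im2),('top',P2,im)):
    hsv=cv2.cvtColor(I,cv2.COLOR_RGB2HSV)
    m=((hsv[...,0]>4)&(hsv[...,0]<23)&(hsv[...,1]>120)&(np.hypot(Q[...,0]-C[0],Q[...,1]-C[1])<.26)&(abs(Q[...,1]+.03)<.12)&(Q[...,2]<.07)&(Q[...,0]<.56)).astype(np.uint8)
    n,l,s,c=cv2.connectedComponentsWithStats(m)
    for i in range(1,n):
        if s[i,4]>3:
            w=np.nanmean(Q[l==i],0); e=w[:2]-C; cc,ss=np.cos(YAW),np.sin(YAW); print(nm,s[i,4],'tt',(cc*e[0]+ss*e[1]).round(3),(-ss*e[0]+cc*e[1]).round(3),w[2].round(3))
print(ctrl.get_clock(),ctrl.get_gripper_width())
E
python3 s9.py
```

```text
[-0.81  0.28  1.59  0.    1.28  0.06]
side 28 tt -0.167 -0.007 0.013
top 8 tt -0.164 -0.001 0.016
top 9 tt -0.17 0.019 0.013
top 10 tt -0.173 -0.025 0.015
31.5417 0.02344327495368474
```

View pics/c9.png

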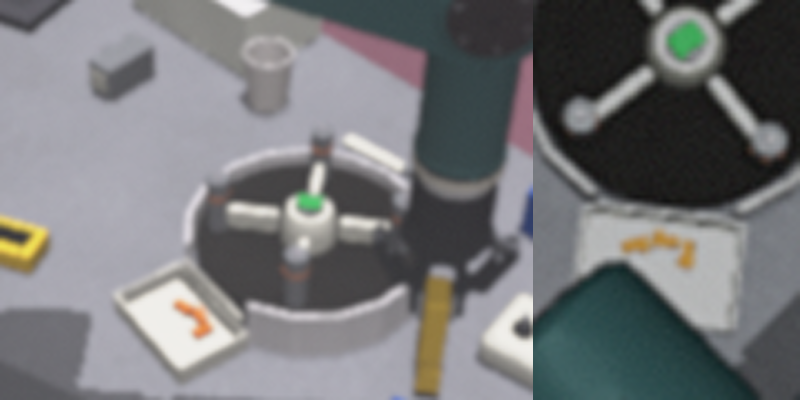

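All three chips lie in the tray: turntable-frame x is about −0.164 to −0.173, and z is 13–16 mm on their tops. Next I'll put the scraper back on the mat.

```bash
cat > s10.py <<'E'
from h import *
az=np.radians(-50); jaw=np.array([np.cos(az),np.sin(az),0]); o=list(rpy(D,jaw))
g=np.array([.428,-.3505,.108])
print(ctrl.movel(list(tcp(g+[0,0,.008],D)),o,feed=.15,max_force=6))
print(ctrl.movel(list(tcp(g-[0,0,.008],D)),o,feed=.02,max_force=4),ctrl.get_tool_pos()-tcp(g,D),ctrl.get_contact_force())
ctrl.command_gripper(.085)
ctrl.movel(list(tcp(g+[0,0,.14],D)),o,feed=.15)
ctrl.move_j([-1.358,.359,1.51,0,1.272,-.115])
ctrl.sleep(.3)
im,d=snap('top','top10'); np.savez('top10.npz',im=im,d=d)
im2,d2=snap('side','side10')
cv2.imwrite('pics/c10.png',cv2.resize(im2[120:300,200:440,::-1],(800,600),interpolation=cv2.INTER_CUBIC))
P=cloud('top',d);X,Y,Z=P[...,0],P[...,1],P[...,2]
m=(abs(X-.428)<.05)&(abs(Y+.35)<.05)&(Z>.11)&(Z<.135); print('scraper top',m.sum(),P[m].mean(0))
rr=np.hypot(X-C[0],Y-C[1])
n,l,s,c=cv2.connectedComponentsWithStats(((Z>.112)&(Z<.145)&(abs(rr-.112)<.025)).astype(np.uint8))
for i in range(1,n):
    if s[i,4]>20:
        p=np.median(P[l==i],axis=0); print(np.degrees(np.arctan2(p[1]-C[1],p[0]-C[0]))%90)
Q=P;hsv=cv2.cvtColor(im,cv2.COLOR_RGB2HSV)
m=((hsv[...,0]>4)&(hsv[...,0]<23)&(hsv[...,1]>120)&(rr<.26)&(abs(Y+.03)<.12)&(Z<.07)&(X<.56)).astype(np.uint8)
n,l,s,c=cv2.connectedComponentsWithStats(m)
for i in range(1,n):
    w=np.nanmean(Q[l==i],0); e=w[:2]-C; cc,ss=np.cos(YAW),np.sin(YAW); print('chip',s[i,4],(cc*e[0]+ss*e[1]).round(3),(-ss*e[0]+cc*e[1]).round(3),w[2].round(3))
im0=np.load('top0.npz')['im'];df=np.abs(im.astype(int)-im0).sum(2)
for nm,w in dict(battery=[.638,.395,.05],remote=[.665,-.365,.04],bottle=[.473,.544,.08],gimbal=[.534,-.554,.05],propeller=[.801,-.018,.007],cup=[.781,.233,.04]).items():
    u,v=pix('top',w).astype(int); print(nm,df[v-15:v+15,u-15:u+15].mean().round(1))
print(ctrl.get_clock())
E
python3 s10.py
```

```text
False
True [ 0.00020871 -0.00022757  0.00037382] [0.2794019  0.48482309 6.51051684]
scraper top 73 [ 0.42830373 -0.35144475  0.12342996]
37.25619033792549
36.267746115441454
37.62505557448371
37.215955805985345
chip 8 -0.163 -0.001 0.013
chip 9 -0.17 0.019 0.012
chip 10 -0.173 -0.025 0.014
battery 3.2
remote 3.1
bottle 3.3
gimbal 3.3
propeller 3.1
cup 3.2
36.5333
```

View pics/c10.png

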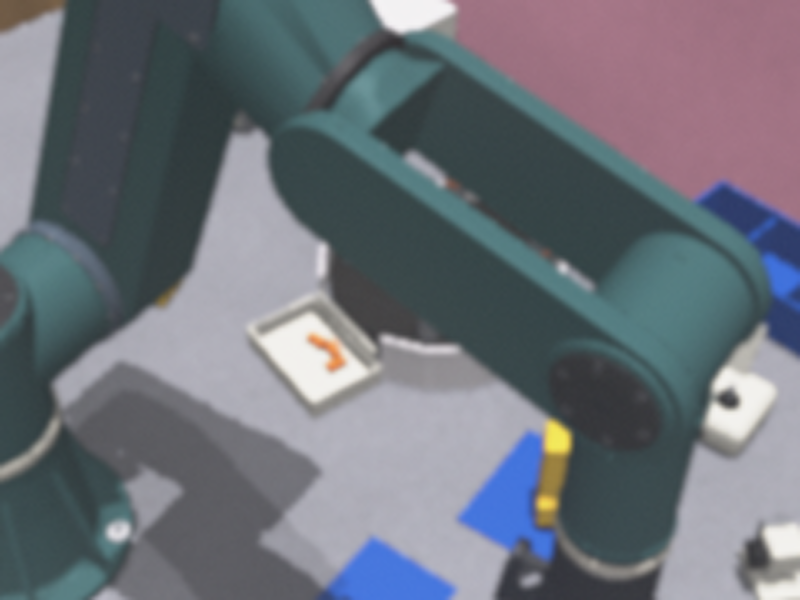

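View pics/top10.png

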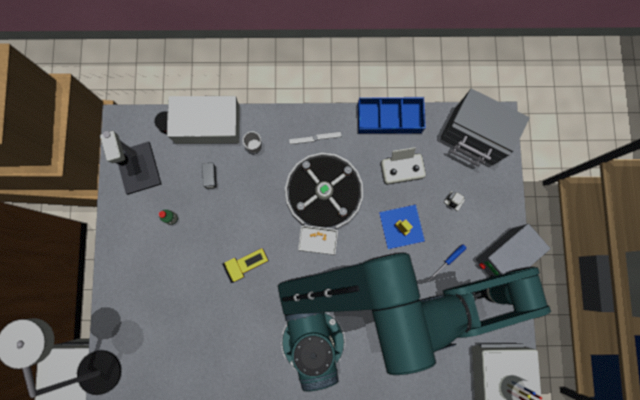

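The scraper stands on the large mat at (403,226), the chips are in the tray at (317,237), and the bystanders look unchanged. Handing in.

```bash
python3 -c "
from rig import ctrl
ctrl.finish_job(); print('ok')"
```

```text
the job is handed in; nothing more can be done
ok
```

The job is done and was handed in at about 36.5 s of the 72 s allowed; no verdict is reported.

- **Turntable:** I gripped motor1 and turned the platter to the +0.785 click. In the final picture the motors average 37.1° against an expected 37.0°. The four single readings ran from 36.3° to 37.6°, which I take as measurement noise and is well within the 0.05 rad limit.
- **Scraper:** I picked up the smaller scraper at a tilt, stood it on its blade on the large blue mat and let go. I then took it again from above and pushed the chips out in one pass. It now stands released on the mat, its top at (0.428, −0.351, 0.123) m. That point is about 7 mm from the mat's centre.
- **Chips:** All three lie in the tray, at turntable x of about −0.163, −0.170 and −0.173 m and |y| up to 0.025 m. Their measured heights are 12–14 mm. The fingers never went near them.
- **Bystanders:** All six show no change between the first and last pictures, and the arm is back at its start pose.

No check failed. The only disagreement was an 8–9 mm difference between the two cameras on where the standing scraper was. I used the top camera's figure, and the re-grasp worked.

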